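# Release the latched key of the selector box

## Task

One of the four identical keys on the selector box has been left latched down. With the fingertips, tap each key lightly, starting next to the knob and working along the row to the far end, to feel which one does not give; then press that key firmly down until it lets go, so that all four keys stand fully up. Do not push a free key down to its stop, do not release the latched key before all four have been tapped, and leave the things around the box where they are.

Things in the scene. Friction and masses are not known exactly. Their poses are not given: they have to be found in the camera images.
- console: Selector box screwed to the table: beige case 150 mm deep (x), 300 mm long (y), 60 mm high, flat grey deck. Origin: centre of its underside; z up. A black fixed volume knob (34 mm across, 18 mm high) stands near the +y end. Four identical white keys in a row along y, at x = -12 mm, y = 60, 12, -36, -84 mm (key 1, next to the knob, to key 4).
- deck (a point): Point on the deck's surface, 60 mm above the table, in the middle of the key row; axes as the console's.
- flask: Loose steel flask, 68 mm across, 150 mm high; bystander. Origin: centre of its underside.
- eraser: Loose blue board eraser, 50 x 120 x 30 mm; bystander. Origin: centre of its underside.
- lens: Loose black hand lens lying flat, rim 60 mm across and 9 mm high, handle 85 mm long along its +x; bystander. Origin: centre of the rim's underside.
- specimens: Loose open wooden specimen box, 200 x 150 x 40 mm; bystander. Origin: centre of its underside.
- key_1_top (a point): Centre of the top face of key 1, moving with it (next to the knob). Top face 52 mm (console's x) by 30 mm, keys 48 mm apart between centres; each slides straight down, 10 mm at most. A free key's top stands 14 mm above the deck; it starts to give at 1.5 N, needs 0.4 N more per mm (5.5 N at its stop) and springs back up.
- key_2_top (a point): Centre of the top face of key 2, moving with it (second from the knob), same as key 1. Exactly one of the four keys, any of them, is latched about 3.5 mm down (top 10.5 mm above the deck) and yields only about 1 mm up to 7.5 N. Pressed with about 9 to 11 N it goes on down, lets go about 5 mm below its latched place (its stop is 6 mm below it) and rises fully as the finger is withdrawn.
- key_3_top (a point): Centre of the top face of key 3, moving with it (third from the knob). Same size, stiffness and behaviour as the others; any key may be the latched one.
- key_4_top (a point): Centre of the top face of key 4, moving with it (far end of the row). Same size, stiffness and behaviour as the others; any key may be the latched one.

How it is judged (in metres and radians):
On the way, in this order (a step that is already met when the one before it is completed fails the run):
1. key 1 is tapped with the fingers (next to the knob) (contact force between the fingers and key_1 above 0.3 N), for 0.01 s.
2. key 2 is tapped with the fingers (then the next along the row) (contact force between the fingers and key_2 above 0.3 N), for 0.01 s.
3. key 3 is tapped with the fingers (then the next along the row) (contact force between the fingers and key_3 above 0.3 N), for 0.01 s.
4. key 4 is tapped with the fingers (then the next along the row) (contact force between the fingers and key_4 above 0.3 N), for 0.01 s.
5. after all four taps, the latched key is pressed and lets go: all four keys stand up (z of each of key_1_top, key_2_top, key_3_top, key_4_top in the frame of deck above 0.0125 m), for 0.2 s.
At the end, for the whole second after the job is handed in: All four keys stand fully up (tops at least 12.5 mm above the deck, 14 mm being fully up), and the flask, eraser, hand lens and specimen box are within 20 mm of where they began (all of step 5 and distance of each of flask, eraser, lens, specimens from where it was at the start of the episode below 0.02 m); the robot touches nothing.
It fails at once if a free key is pushed down to its stop (more than 8 mm of its 10 mm) (distance of any of key_1_top, key_2_top, key_3_top, key_4_top from where it was at the start of the episode above 0.008 m).
It fails at once if the flask, eraser, hand lens or specimen box is shoved or lifted more than 20 mm (distance of any of flask, eraser, lens, specimens from where it was at the start of the episode above 0.02 m).
It also fails if it takes over 48 s, if anything falls off the work surface, if the arm or the gripper's body presses on something with over 40 N, if the wrist force passes 120 N, or if a joint passes its speed limit or range.

## Robot

A 7-joint arm with a two-finger parallel gripper is mounted at the origin on the work surface. World frame = base frame: x ahead of the robot, y to its left, z up, the work surface at z = 0. Lengths are in m, angles in degrees, forces in N, time in s.
With the tool pointing down it reaches from about 0.425 to 0.8 m from the base axis. Payload 8.3 kg.
Tool frame: the origin (TCP) lies midway between the tips of the shut fingers; the grasp point (between the pads) lies 19 mm behind it; z points along the fingers, y is the direction in which the jaws open and shut (so a half turn about z gives the same grasp; the last joint's range is limited). The gripper opens to 85 mm and grips with 20 to 120 N. Pads are 22 mm wide; open, the fingers measure 114 mm over their backs; the gripper's body (76 mm by 85 mm) begins 54 mm behind the grasp point. The pads swing forward as they close: fully open they stand 13 mm farther back than shut.
Start: joints at [-71.041, 21.967, 0.94, 78.501, -0.361, 79.538, -2.664], TCP at [0.24, 0.577, 0.231] pointing down, gripper open.
Joint ranges: [-169.22, 169.22], [-14.56, 117.87], [-87.37, 89.26], [10.42, 133.3], [-82.24, 262.24], [0.94, 117.77], [-172.7, 172.7]. Speed limits (degrees/s): [136.94, 136.94, 172.46, 172.46, 180, 180, 180].

## Interface

Orientations are given as [roll, pitch, yaw] about the fixed x, y, z axes, in that order (R = Rz(yaw) Ry(pitch) Rx(roll)).
In Python, from cell import bot gives the robot as it stands.
- The arm moves only by the shell command python3 -m crank 'ROWS' [FORCE]. ROWS is a JSON object of lists of equal length, an entry for each row: "gripper": the opening, from -1 (shut) to 1 (fully open); "translation": the shift along the world's x, y, z in cm, a list of three; "turn": the turn about the world's z in rad. In form: {"gripper": [gripper, ...], "translation": [[tx, ty, tz], ...], "turn": [turn, ...]}. A call has 1 to 12 rows; each row is the pose to reach, as a shift and turn from the pose commanded when the call began; what a row does not reach only later rows make up. A row lasts 1/12 s, in which the tool goes at most 41.7 mm and 7.16 degrees, less where a joint would pass 70% of its speed; a pose out of reach is approached as far as the arm can. A call with a gripper value outside its range is refused whole. The fingers move at their own pace and stop on an object; FORCE is the grip in N (left out, the last holds). Time passes only in rows, so rows that repeat a pose let the fingers close. It gives the time, the measured TCP pose, the force and the opening at its end, in the units of the state.
- bot.state(): the state, without advancing time (a new reading comes with each control period).
- bot.camera(name): name is "side" or "top" or "wrist"; returns the picture (400x640x3 uint8, red, green, blue); there is no depth.
- bot.calibration(name): a dict with "mtx" (3x3 intrinsics, pixels), "T" (4x4, takes a point from camera to world coordinates); the wrist camera has in their place "tool_from_camera" (4x4, takes a point from camera to tool coordinates, whose origin is the TCP and whose axes are the flange's). Camera axes: x right, y up, looking along -z (the intrinsics and any distortion apply to the point x, -y, -z); pixel columns grow to the right and rows downward; lengths in m; the calibration is good to about 2 mm. A picture is of the moment at which its call begins: read the wrist's pose just before it. calibration takes no time and is no camera call.
- bot.finish_job(): hands the job in, once; it reports no verdict.
The state is a dict: "clock": time; "q": joint angles; "qvel": joint speeds; "effort": joint torques, N m; "tool_pos": TCP position; "eef_rot": TCP orientation; "contact_force": force on the tool from outside, world axes, zero at the start; "wrist_torque": the same for the moment, N m; "finger_gap": finger opening in m.
Only numpy, scipy, OpenCV 4.12 (cv2) and the standard library are available. Lean on these libraries where they do the work, as an engineer would, in place of code of your own. Each camera call takes 0.05 s, during which the arm holds its last target.

## Working session

There is one attempt and no reset: what is moved stays moved. The work goes in short steps, Python scripts to look and compute and a shell command to move; the robot and the scene stay as the last step left them, time stands still between calls to the robot, and variables do not carry over. Pictures are saved under pics/ and viewed, and the job is handed in when it is done.

```bash
mkdir -p pics; python3 - <<'E'
from cell import bot
import cv2
s=bot.state()
for k in s: print(k,s[k])
for n in("top","side"):
    im=bot.camera(n); cv2.imwrite(f"pics/{n}0.png",im[:,:,::-1])
    c=bot.calibration(n); print(n,c)
E
```

```text
clock 0.0
q [-71.04060794  22.01497283   0.93897172  78.56315368  -0.3601642
  79.53770683  -2.66450596]
qvel [ 0.00158923  0.00843121 -0.04159165  0.0506509  -0.04987481  0.05050489
 -0.05391507]
effort [ 8.93606430e-04 -6.27610803e+01  8.44896678e-01 -3.71815968e+01
  1.66257581e-02  1.40202261e-02  4.52211793e-06]
tool_pos [0.2395974  0.5766937  0.23026744]
eef_rot [-1.79887067e+02  3.16571732e-03  1.57439488e+02]
contact_force [ 0.24468142 -0.25922472 -0.01717547]
wrist_torque [ 0.01488577 -0.00884475 -0.0392298 ]
finger_gap 0.08541170341924885
top {'mtx': array([[362.48435538,   0.        , 319.24493047],
       [  0.        , 362.48435538, 207.42556771],
       [  0.        ,   0.        ,   1.        ]]), 'T': array([[ 0.02991048,  0.98317573, -0.18019668,  0.44451751],
       [-0.99954929,  0.02895791, -0.00791516,  0.03724092],
       [-0.00256388,  0.18035221,  0.98359875,  0.83607259],
       [ 0.        ,  0.        ,  0.        ,  1.        ]])}
side {'mtx': array([[381.62280292,   0.        , 310.67593607],
       [  0.        , 381.62280292, 202.28909088],
       [  0.        ,   0.        ,   1.        ]]), 'T': array([[-0.97473982,  0.14013831, -0.17390667,  0.41604281],
       [-0.22322305, -0.58571944,  0.77916892,  0.78859986],
       [ 0.0073309 ,  0.79830696,  0.60220616,  0.64514339],
       [ 0.        ,  0.        ,  0.        ,  1.        ]])}
```

View pics/top0.png

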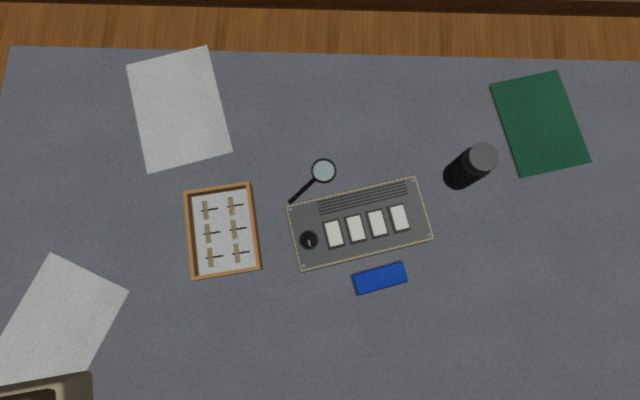

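View pics/side0.png

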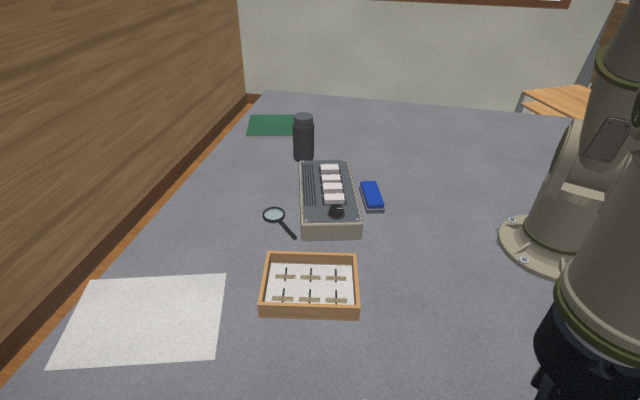

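The top view shows the box with its knob at (308,240) and the keys at about (334,234), (356,229), (377,223) and (399,218). The flask is at (470,165), the eraser at (380,278), the lens at (322,170) and the specimen box at (222,230). Next I'll measure the keys precisely.

```bash
cat > h.py <<'E'
import numpy as np, cv2
from cell import bot
def ray(n,u,v,z):
    c=bot.calibration(n);K=c["mtx"];T=c["T"]
    d=np.array([(u-K[0,2])/K[0,0],-(v-K[1,2])/K[1,1],-1.]);d=T[:3,:3]@d;o=T[:3,3]
    return o+d*(z-o[2])/d[2]
def proj(n,p):
    c=bot.calibration(n);K=c["mtx"];T=c["T"]
    q=T[:3,:3].T@(np.array(p)-T[:3,3]);return K[0,0]*q[0]/-q[2]+K[0,2],K[1,1]*-q[1]/-q[2]+K[1,2]
E
python3 - <<'E'
from h import *
for n,roi in(("top",(320,195,415,255)),("side",(315,160,350,206))):
    im=cv2.imread(f"pics/{n}0.png");g=im.min(axis=2)
    m=np.zeros_like(g);x0,y0,x1,y1=roi;m[y0:y1,x0:x1]=(g[y0:y1,x0:x1]>140)*255
    N,L,S,C=cv2.connectedComponentsWithStats(m)
    for i in range(1,N):
        if S[i,4]>20: print(n,S[i],C[i].round(2),ray(n,*C[i],.073).round(4))
# case top corners at z=.06
for p in((287,206),(416,178),(433,238),(302,270)): print(p,ray("top",*p,.06).round(3))
print("knob",ray("top",308,240,.078).round(3))
E
python3 - <<'E'
import cv2
a=cv2.imread("pics/top0.png")[170:300,270:450];b=cv2.imread("pics/side0.png")[150:250,280:400]
cv2.imwrite("pics/tz.png",cv2.resize(a,None,fx=4,fy=4,interpolation=2));cv2.imwrite("pics/sz.png",cv2.resize(b,None,fx=6,fy=6,interpolation=2))
E
```

```text
top [391 205  18  25 306] [399.33 217.14] [ 0.5683 -0.1276  0.073 ]
top [369 211  18  25 307] [377.34 222.73] [ 0.5549 -0.0809  0.073 ]
top [347 216  18  25 313] [355.64 227.77] [ 0.5428 -0.035   0.073 ]
top [325 221  18  25 313] [333.75 233.06] [0.5302 0.0111 0.073 ]
side [320 164  19   6 108] [329.17 166.5 ] [ 0.5678 -0.1287  0.073 ]
side [321 174  20   7 117] [330.32 176.7 ] [ 0.5549 -0.0774  0.073 ]
side [323 182  20   8 140] [331.74 185.43] [ 0.5436 -0.0369  0.073 ]
side [324 192  21   9 149] [333.48 196.17] [0.5306 0.0096 0.073 ]
(287, 206) [0.588 0.114 0.06 ]
(416, 178) [ 0.659 -0.168  0.06 ]
(433, 238) [ 0.527 -0.202  0.06 ]
(302, 270) [0.451 0.076 0.06 ]
knob [0.513 0.065 0.078]
```

View pics/tz.png

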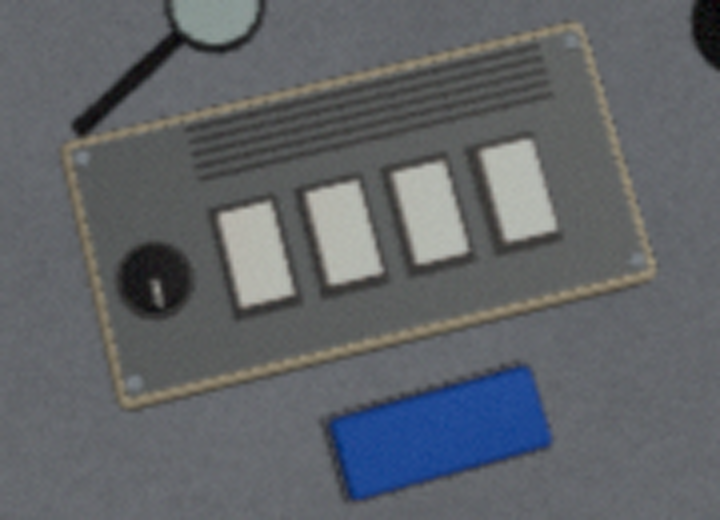

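View pics/sz.png

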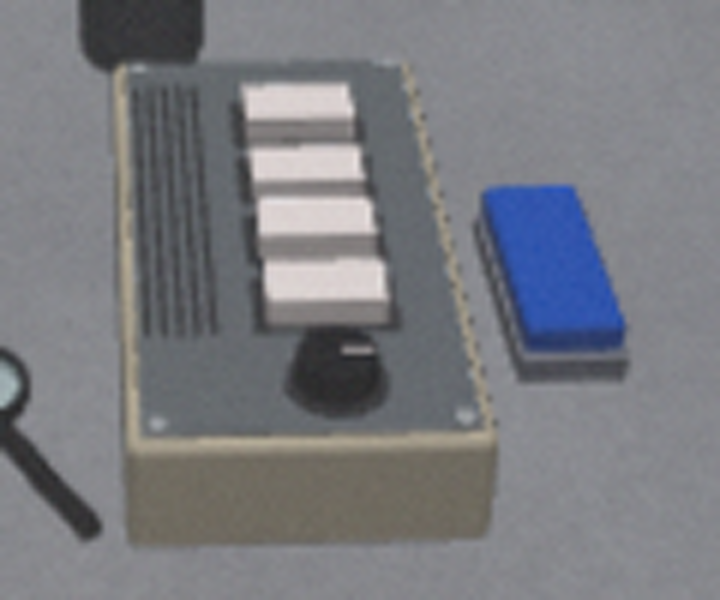

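The case yaw is about 15.4°. The side view hints that key 3 is low, and the taps will confirm or rule that out. I'll shut the fingers and move over key 1, with the jaw axis along the console's x.

```bash
python3 -m crank '{"gripper":[-1,-1,-1,-1,-1,-1,-1,-1,-1,-1,-1,-1],"translation":[[1.8,-3.5,0],[3.6,-7,0],[5.4,-10.5,0],[7.2,-14,0],[9,-17.5,0],[10.8,-21,0],[12.6,-24.5,0],[14.4,-28,0],[16.2,-31.5,0],[18,-35,0],[19.8,-38.5,0],[21.6,-42,0]],"turn":[-0.08,-0.16,-0.24,-0.32,-0.4,-0.48,-0.56,-0.64,-0.72,-0.8,-0.88,-0.907]}' 40
```

```text
clock: 1.1
tool_pos: [0.456, 0.1552, 0.2312]
eef_rot: [-180.0, -0.0, 105.2]
contact_force: [0.9, 0.1, -0.1]
finger_gap: -0.0002
```

```bash
python3 -m crank '{"gripper":[-1,-1,-1,-1,-1,-1,-1,-1,-1],"translation":[[1.5,-3,-1],[3,-6,-2],[4.5,-9,-4],[6,-12,-6],[7.4,-14.4,-8],[7.4,-14.4,-10],[7.4,-14.4,-12],[7.4,-14.4,-12],[7.4,-14.4,-12]],"turn":[0,0,0,0,0,0,0,0,0]}'
python3 - <<'E'
from h import *
s=bot.state();print(s["tool_pos"],s["eef_rot"],s["contact_force"])
for n in("top","side"):
    im=bot.camera(n);im=im[:,:,::-1]
    im=im[150:300,260:460] if n=="top" else im[100:250,260:460]
    cv2.imwrite(f"pics/{n}1.png",cv2.resize(im,None,fx=3,fy=3,interpolation=2))
E
```

```text
clock: 1.85
tool_pos: [0.5287, 0.0132, 0.1105]
eef_rot: [-179.8, -0.0, 105.5]
contact_force: [0.4, 0.5, 0.1]
finger_gap: -0.0004
[0.52874077 0.0131574  0.11046514] [-1.79822316e+02 -1.07107838e-02  1.05473596e+02] [0.36402894 0.51855565 0.14144946]
```

View pics/side1.png

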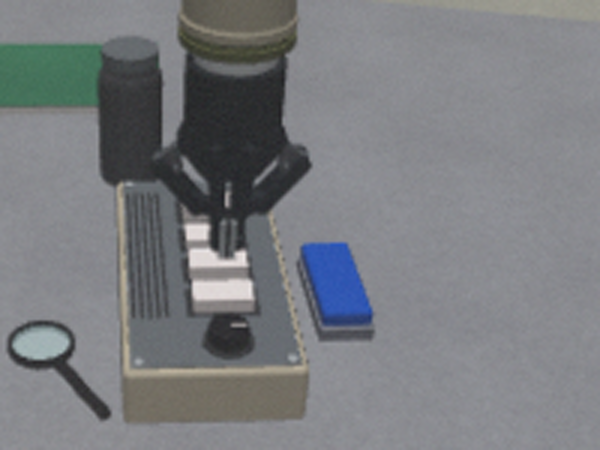

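The side picture shows the shut fingertips at about (336,184) in full-image pixels, above the keys. I'll compare that with the projection.

```bash
python3 - <<'E'
from h import *
s=bot.state();print(s["clock"],s["tool_pos"],s["contact_force"],proj("side",s["tool_pos"]),proj("top",s["tool_pos"]))
E
python3 -m crank '{"gripper":[-1,-1,-1],"translation":[[0,-0.2,-1],[0,-0.2,-2],[0,-0.2,-2]],"turn":[0,0,0]}'
```

```text
1.95 [0.53030467 0.01357238 0.11242401] [0.28481942 0.12425217 0.78689692] (np.float64(333.9974463965871), np.float64(184.23426100302737)) (np.float64(333.24429354927776), np.float64(230.78505301678248))
clock: 2.2
tool_pos: [0.5287, 0.0113, 0.0896]
eef_rot: [-179.9, -0.0, 105.5]
contact_force: [-0.7, -1.5, 0.0]
finger_gap: -0.0001
```

View pics/top1.png

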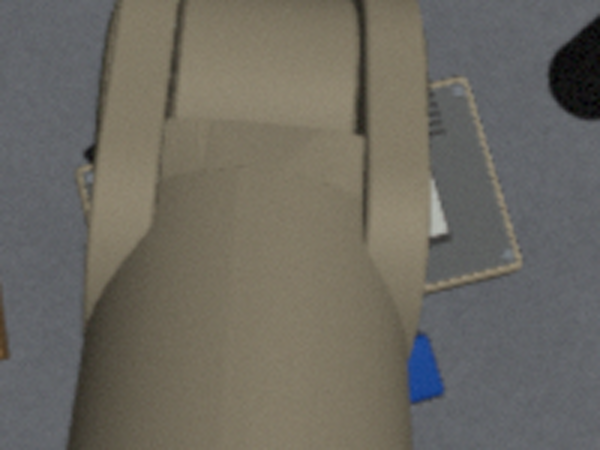

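```bash
cat > rd.py <<'E'
from h import *
Z=[];F=[]
for i in range(4):
    bot.camera("side");s=bot.state();Z.append(s["tool_pos"]);F.append(s["contact_force"])
print(round(s["clock"],2),np.mean(Z,0).round(4),np.std(Z,0).round(4),np.mean(F,0).round(2),np.std(F,0).round(2))
E
python3 -m crank '{"gripper":[-1,-1,-1],"translation":[[0,0,-0.6],[0,0,-1.2],[0,0,-1.2]],"turn":[0,0,0]}'; python3 rd.py
python3 -m crank '{"gripper":[-1,-1,-1],"translation":[[0,0,-0.2],[0,0,-0.3],[0,0,-0.3]],"turn":[0,0,0]}'; python3 rd.py
```

```text
clock: 2.45
tool_pos: [0.529, 0.0112, 0.078]
eef_rot: [-179.9, -0.0, 105.5]
contact_force: [0.1, -0.8, -1.5]
finger_gap: -0.0001
2.65 [0.5296 0.0112 0.0791] [0.0003 0.     0.0004] [ 0.33  0.13 -0.37] [0.17 0.36 0.51]
clock: 2.9
tool_pos: [0.5297, 0.0112, 0.0761]
eef_rot: [-180.0, -0.0, 105.5]
contact_force: [-0.6, 0.2, 0.1]
finger_gap: -0.0004
3.1 [0.5297 0.0112 0.0763] [0.     0.     0.0001] [-0.17 -0.14 -0.08] [0.57 0.32 0.28]
```

Free-air force noise is about 0.5 N. I'll step down until contact.

```bash

python3 -m crank '{"gripper":[-1,-1,-1],"translation":[[0,0,-0.2],[0,0,-0.2],[0,0,-0.2]],"turn":[0,0,0]}'; python3 rd.py
python3 -m crank '{"gripper":[-1,-1,-1],"translation":[[0,0,-0.2],[0,0,-0.2],[0,0,-0.2]],"turn":[0,0,0]}'; python3 rd.py
```

```text
clock: 3.35
tool_pos: [0.5298, 0.0112, 0.0742]
eef_rot: [-180.0, -0.0, 105.5]
contact_force: [-0.9, 0.2, 0.6]
finger_gap: -0.0003
3.55 [0.5297 0.0112 0.0742] [0. 0. 0.] [ 0.27 -0.18 -0.41] [0.43 0.46 0.18]
clock: 3.8
tool_pos: [0.5298, 0.0112, 0.0723]
eef_rot: [180.0, -0.0, 105.5]
contact_force: [-0.3, 0.5, 2.0]
finger_gap: 0.0002
4.0 [0.5298 0.0112 0.0724] [0. 0. 0.] [-0.38 -0.11  2.42] [0.43 0.33 0.58]
```

```bash

python3 -m crank '{"gripper":[-1,-1,-1],"translation":[[0,0,-0.15],[0,0,-0.15],[0,0,-0.15]],"turn":[0,0,0]}'; python3 rd.py
python3 -m crank '{"gripper":[-1,-1,-1,-1,-1,-1,-1,-1],"translation":[[0,0,1],[0,0,2],[0.6,-2.3,2],[1.27,-4.6,2],[1.27,-4.6,1],[1.27,-4.6,0.6],[1.27,-4.6,0.6],[1.27,-4.6,0.6]],"turn":[0,0,0,0,0,0,0,0]}'; python3 rd.py
```

```text
clock: 4.25
tool_pos: [0.5299, 0.0112, 0.0708]
eef_rot: [180.0, 0.0, 105.5]
contact_force: [-0.5, -0.1, 2.0]
finger_gap: -0.0003
4.45 [0.5299 0.0112 0.0709] [0. 0. 0.] [ 0.1  -0.09  2.28] [0.3  0.47 0.6 ]
clock: 5.12
tool_pos: [0.5421, -0.0338, 0.0768]
eef_rot: [-180.0, -0.0, 105.5]
contact_force: [-0.2, -0.6, 0.9]
finger_gap: 0.0001
5.32 [ 0.5425 -0.0339  0.0771] [0.0001 0.0001 0.0001] [ 0.15 -0.43  0.47] [0.21 0.49 0.64]
```

Key 1 gives at about 2.3 N over 3 mm, so it is free. Now key 2.

```bash

python3 -m crank '{"gripper":[-1,-1,-1,-1],"translation":[[0,0,-0.2],[0,0,-0.4],[0,0,-0.45],[0,0,-0.45]],"turn":[0,0,0,0]}'; python3 rd.py
python3 -m crank '{"gripper":[-1,-1,-1],"translation":[[0,0,-0.15],[0,0,-0.15],[0,0,-0.15]],"turn":[0,0,0]}'; python3 rd.py
```

```text
clock: 5.65
tool_pos: [0.5427, -0.0345, 0.0723]
eef_rot: [180.0, -0.0, 105.5]
contact_force: [0.1, 1.9, 2.7]
finger_gap: -0.0004
5.85 [ 0.5427 -0.0346  0.0724] [0.     0.0001 0.    ] [0.6  1.54 2.05] [0.44 0.23 0.58]
clock: 6.1
tool_pos: [0.5426, -0.0347, 0.0708]
eef_rot: [180.0, -0.0, 105.5]
contact_force: [0.8, 1.0, 2.3]
finger_gap: 0.0001
6.3 [ 0.5426 -0.0348  0.0709] [0. 0. 0.] [0.9  1.71 2.67] [0.45 0.3  0.49]
```

Key 2 is also free. Now key 3.

```bash

python3 -m crank '{"gripper":[-1,-1,-1,-1,-1,-1,-1,-1,-1],"translation":[[0,0,1],[0,0,2],[0.6,-2.3,2],[1.25,-4.6,2],[1.25,-4.6,1],[1.25,-4.6,0.6],[1.25,-4.6,0.6],[1.25,-4.6,0.6],[1.25,-4.6,0.6]],"turn":[0,0,0,0,0,0,0,0,0]}'
python3 -m crank '{"gripper":[-1,-1,-1,-1],"translation":[[0,0,-0.2],[0,0,-0.4],[0,0,-0.45],[0,0,-0.45]],"turn":[0,0,0,0]}'; python3 rd.py
```

```text
clock: 7.05
tool_pos: [0.555, -0.0798, 0.0771]
eef_rot: [-180.0, -0.0, 105.6]
contact_force: [0.4, 0.3, 0.1]
finger_gap: 0.0002
clock: 7.38
tool_pos: [0.5548, -0.0806, 0.0721]
eef_rot: [-180.0, -0.0, 105.5]
contact_force: [0.1, 0.4, -0.4]
finger_gap: 0.0
7.58 [ 0.5549 -0.0808  0.0723] [0.     0.0001 0.0001] [-0.02 -0.36  0.43] [0.68 0.42 0.76]
```

No contact at 72.3 mm, so key 3's top is lower. I'll creep down.

```bash

python3 -m crank '{"gripper":[-1,-1,-1],"translation":[[0,0,-0.15],[0,0,-0.15],[0,0,-0.15]],"turn":[0,0,0]}'; python3 rd.py
python3 -m crank '{"gripper":[-1,-1,-1],"translation":[[0,0,-0.05],[0,0,-0.05],[0,0,-0.05]],"turn":[0,0,0]}'; python3 rd.py
```

```text
clock: 7.83
tool_pos: [0.5549, -0.0809, 0.0707]
eef_rot: [-180.0, -0.0, 105.5]
contact_force: [0.8, 0.7, 0.1]
finger_gap: -0.0002
8.03 [ 0.5549 -0.0809  0.0707] [0. 0. 0.] [0.12 0.37 0.16] [0.4  0.39 0.41]
clock: 8.28
tool_pos: [0.555, -0.0809, 0.0704]
eef_rot: [180.0, -0.0, 105.5]
contact_force: [-1.5, 1.2, 2.3]
finger_gap: -0.0001
8.48 [ 0.555  -0.0808  0.0704] [0. 0. 0.] [-0.93  0.08  2.43] [0.35 0.27 0.19]
```

Contact came at 70.4 mm and the force rose sharply, so key 3 is the latched one. I still have to tap key 4.

```bash

python3 -m crank '{"gripper":[-1,-1,-1,-1,-1,-1,-1,-1,-1],"translation":[[0,0,1],[0,0,2],[0.6,-2.3,2],[1.3,-4.65,2],[1.3,-4.65,1],[1.3,-4.65,0.6],[1.3,-4.65,0.6],[1.3,-4.65,0.6],[1.3,-4.65,0.6]],"turn":[0,0,0,0,0,0,0,0,0]}'
python3 -m crank '{"gripper":[-1,-1,-1,-1],"translation":[[0,0,-0.2],[0,0,-0.35],[0,0,-0.4],[0,0,-0.4]],"turn":[0,0,0,0]}'; python3 rd.py
```

```text
clock: 9.23
tool_pos: [0.5681, -0.1262, 0.0766]
eef_rot: [180.0, -0.0, 105.6]
contact_force: [0.1, -0.0, -0.5]
finger_gap: -0.0001
clock: 9.57
tool_pos: [0.5683, -0.1268, 0.0724]
eef_rot: [180.0, -0.0, 105.5]
contact_force: [0.6, 0.9, 1.8]
finger_gap: -0.0001
9.77 [ 0.5682 -0.127   0.0725] [0.0001 0.0001 0.    ] [0.16 1.12 1.88] [0.51 0.1  0.37]
```

```bash

python3 -m crank '{"gripper":[-1,-1,-1],"translation":[[0,0,-0.1],[0,0,-0.1],[0,0,-0.1]],"turn":[0,0,0]}'; python3 rd.py
python3 -m crank '{"gripper":[-1,-1,-1,-1,-1,-1,-1,-1,-1],"translation":[[0,0,1],[0,0,2],[-0.6,2.3,2],[-1.3,4.65,2],[-1.3,4.65,1],[-1.3,4.65,0.2],[-1.3,4.65,0],[-1.3,4.65,0],[-1.3,4.65,0]],"turn":[0,0,0,0,0,0,0,0,0]}';python3 rd.py
```

```text
clock: 10.02
tool_pos: [0.5681, -0.1272, 0.0713]
eef_rot: [180.0, -0.0, 105.5]
contact_force: [1.4, 1.0, 2.9]
finger_gap: 0.0
10.22 [ 0.5681 -0.1273  0.0714] [0. 0. 0.] [0.96 1.66 2.35] [0.11 0.61 0.31]
clock: 10.97
tool_pos: [0.5549, -0.0823, 0.0714]
eef_rot: [-180.0, 0.0, 105.4]
contact_force: [-0.3, 0.4, -0.1]
finger_gap: -0.0005
11.17 [ 0.5551 -0.0819  0.0716] [0.     0.0002 0.    ] [-0.4   0.01 -0.44] [0.28 0.3  0.45]
```

Key 4 is free. Now I'll press key 3 firmly.

```bash

python3 -m crank '{"gripper":[-1,-1,-1,-1],"translation":[[0,0,-0.1],[0,0,-0.2],[0,0,-0.3],[0,0,-0.3]],"turn":[0,0,0,0]}'; python3 rd.py
python3 -m crank '{"gripper":[-1,-1,-1,-1],"translation":[[0,0,-0.1],[0,0,-0.2],[0,0,-0.2],[0,0,-0.2]],"turn":[0,0,0,0]}'; python3 rd.py
```

```text
clock: 11.5
tool_pos: [0.5553, -0.0813, 0.0687]
eef_rot: [180.0, 0.0, 105.5]
contact_force: [-1.2, -1.7, 5.1]
finger_gap: -0.0
11.7 [ 0.5553 -0.0813  0.0688] [0. 0. 0.] [-1.38 -1.36  5.73] [0.25 0.7  0.56]
clock: 12.03
tool_pos: [0.5553, -0.0813, 0.0671]
eef_rot: [180.0, 0.0, 105.5]
contact_force: [-3.2, -0.5, 8.2]
finger_gap: -0.0001
12.23 [ 0.5553 -0.0813  0.0671] [0. 0. 0.] [-2.67 -0.9   9.24] [0.36 0.35 0.29]
```

```bash

python3 -m crank '{"gripper":[-1,-1,-1,-1],"translation":[[0,0,-0.1],[0,0,-0.15],[0,0,-0.15],[0,0,-0.15]],"turn":[0,0,0,0]}'; python3 rd.py
python3 -m crank '{"gripper":[-1,-1,-1,-1],"translation":[[0,0,-0.1],[0,0,-0.1],[0,0,-0.1],[0,0,-0.1]],"turn":[0,0,0,0]}'; python3 rd.py
```

```text
clock: 12.57
tool_pos: [0.5553, -0.0813, 0.0657]
eef_rot: [179.9, 0.0, 105.5]
contact_force: [-3.1, -0.0, 9.5]
finger_gap: -0.0001
12.77 [ 0.5553 -0.0813  0.0657] [0. 0. 0.] [-2.76 -0.76  9.76] [0.37 0.59 0.37]
clock: 13.1
tool_pos: [0.5553, -0.0812, 0.0647]
eef_rot: [179.9, 0.0, 105.5]
contact_force: [-2.3, 0.2, 9.5]
finger_gap: 0.0002
13.3 [ 0.5553 -0.0813  0.0647] [0. 0. 0.] [-2.92 -0.32  9.78] [0.45 0.7  0.24]
```

```bash

python3 -m crank '{"gripper":[-1,-1,-1,-1],"translation":[[0,0,-0.05],[0,0,-0.05],[0,0,-0.05],[0,0,-0.05]],"turn":[0,0,0,0]}'; python3 rd.py
python3 -m crank '{"gripper":[-1,-1,-1,-1],"translation":[[0,0,-0.05],[0,0,-0.05],[0,0,-0.05],[0,0,-0.05]],"turn":[0,0,0,0]}'; python3 rd.py
```

```text
clock: 13.63
tool_pos: [0.5553, -0.0813, 0.0642]
eef_rot: [179.9, 0.0, 105.4]
contact_force: [-3.1, -0.4, 9.9]
finger_gap: 0.0001
13.83 [ 0.5553 -0.0813  0.0642] [0. 0. 0.] [-3.43 -0.63  9.57] [0.41 0.46 0.24]
clock: 14.17
tool_pos: [0.5553, -0.0813, 0.0641]
eef_rot: [179.9, 0.0, 105.4]
contact_force: [-5.1, -0.1, 14.2]
finger_gap: 0.0002
14.37 [ 0.5553 -0.0813  0.0641] [0. 0. 0.] [-4.71 -0.67 13.64] [0.98 0.4  0.42]
```

The force jumped to 13.6 N, so the key is at its stop. I'll back off slowly to see whether it follows the finger up.

```bash

python3 -m crank '{"gripper":[-1,-1,-1,-1,-1],"translation":[[0,0,0.2],[0,0,0.4],[0,0,0.6],[0,0,0.8],[0,0,0.8]],"turn":[0,0,0,0,0]}'; python3 rd.py
python3 -m crank '{"gripper":[-1,-1,-1,-1,-1,-1,-1,-1],"translation":[[0,0,1],[0,0,3],[0,0,6],[0,0,10],[-1,4,14],[-3,8,16],[-5,12,16],[-6,16,16]],"turn":[0,0,0,0,0,0,0,0]}'; python3 -m crank '{"gripper":[-1,-1,-1,-1,-1,-1,-1,-1],"translation":[[-2,4,0],[-4,8,0],[-6,12,0],[-8,16,0],[-10,20,0],[-10,20,0],[-10,20,0],[-10,20,0]],"turn":[0,0,0,0,0,0,0,0]}'
python3 - <<'E'
from h import *
for n in("top","side"):
    im=bot.camera(n);im=im[:,:,::-1];cv2.imwrite(f"pics/{n}2.png",im)
    im=im[150:300,260:460] if n=="top" else im[100:250,260:460]
    cv2.imwrite(f"pics/{n}2z.png",cv2.resize(im,None,fx=3,fy=3,interpolation=2))
for n,roi in(("top",(320,195,415,255)),("side",(315,160,350,206))):
  for k in(0,2):
    im=cv2.imread(f"pics/{n}{k}.png");g=im.min(axis=2)
    m=np.zeros_like(g);x0,y0,x1,y1=roi;m[y0:y1,x0:x1]=(g[y0:y1,x0:x1]>140)*255
    N,L,S,C=cv2.connectedComponentsWithStats(m)
    for i in range(1,N):
        if S[i,4]>20: print(n,k,S[i],C[i].round(2))
E
```

```text
clock: 14.78
tool_pos: [0.5552, -0.0811, 0.0712]
eef_rot: [180.0, 0.0, 105.5]
contact_force: [1.0, -1.9, 3.0]
finger_gap: 0.0
14.98 [ 0.5552 -0.0809  0.0708] [0.     0.0001 0.0001] [ 0.81 -1.47  2.33] [0.41 0.19 0.15]
clock: 15.65
tool_pos: [0.5013, 0.0585, 0.2319]
eef_rot: [179.8, -0.0, 105.4]
contact_force: [1.4, 0.3, -0.1]
finger_gap: 0.0
clock: 16.32
tool_pos: [0.401, 0.2586, 0.2295]
eef_rot: [-179.9, 0.0, 105.6]
contact_force: [0.2, -0.4, -0.1]
finger_gap: 0.0001
top 0 [391 205  18  25 306] [399.33 217.14]
top 0 [369 211  18  25 307] [377.34 222.73]
top 0 [347 216  18  25 313] [355.64 227.77]
top 0 [325 221  18  25 313] [333.75 233.06]
top 2 [390 205  19  25 313] [399.24 217.09]
top 2 [369 210  18  26 314] [377.54 222.5 ]
top 2 [347 216  19  25 315] [355.64 227.77]
top 2 [325 221  18  25 321] [333.64 233.02]
side 0 [320 164  19   6 108] [329.17 166.5 ]
side 0 [321 174  20   7 117] [330.32 176.7 ]
side 0 [323 182  20   8 140] [331.74 185.43]
side 0 [324 192  21   9 149] [333.48 196.17]
side 2 [320 164  19   6 109] [329.08 166.5 ]
side 2 [321 171  20   9 138] [330.14 175.21]
side 2 [323 182  20   8 147] [331.78 185.46]
side 2 [324 192  21   9 161] [333.49 196.11]
```

```bash
ls pics
```

```text
side0.png
side1.png
side2.png
side2z.png
sz.png
top0.png
top1.png
top2.png
top2z.png
tz.png
```

View pics/side2.png

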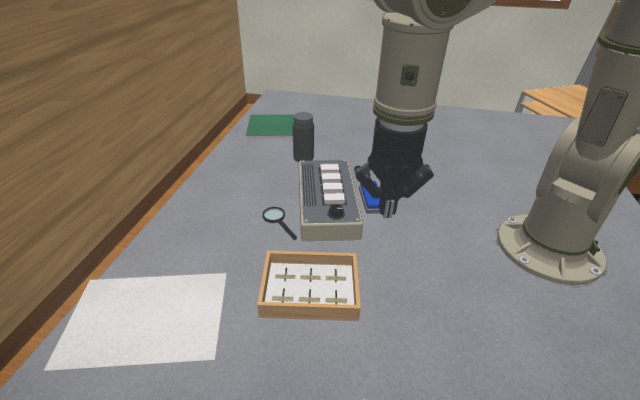

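View pics/top2.png

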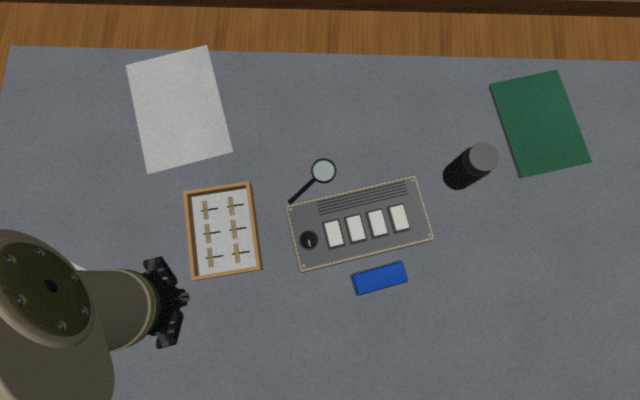

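The flask, eraser, lens and specimen box sit at the same pixels as at the start. Key 3 has risen, its blob in the side view going from row 176.7 to 175.2. The arm is clear of everything, so I'm handing in.

```bash
python3 -c "
from cell import bot
print(bot.state()['contact_force'],bot.state()['clock']);print(bot.finish_job())"
```

```text
[-0.12367957 -0.59142442  0.44633681] 16.4167
the job is handed in; nothing more can be done
None
```

I tapped keys 1 to 4 in order with the shut fingers; key 3 was the latched one, and it let go when I pressed it. I handed the job in at 16.4 s, and no verdict was reported.

- **Taps:** Keys 1, 2 and 4 gave at about 2 to 2.7 N and were pushed no more than about 3 mm. Key 3's top was about 3.5 mm lower than the others, and it was pushed only lightly (2.4 N) before key 4 was tapped.
- **Release:** Key 3 went down at about 9.8 N. I saw no clear force drop when it should have let go, so I pressed on to its stop at 13.6 N. As I backed off, it followed the finger up past its latched height.
- **Last checks:** In the side picture, key 3's spacing now matches the other keys, so all four look fully up. The flask, eraser, lens and specimen box look unmoved in both pictures. The arm was clear of everything, with the wrist force within its noise.

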